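Seal the slanted walnut canister with its slip-clutch cap

TASK

Screw the canister of walnuts (the one with the lime-green knob) shut: turn its knob clockwise, regripping if need be, until the cap is fully home and the knob's clutch first slips, then stop at once, well before it has slipped a tenth of a turn, and let go without turning it back. Leave the canister of mints and the things on the counter as they are.

Things in the scene. Friction and masses are not known exactly. Their poses are not given: they have to be found in the camera images.
- walnuts: canister of walnuts (brown balls) with lime-green knob: glass barrel (120 mm dia) leaning forward in a wooden cradle, fixed to the counter. Origin: on the counter; cradle spans x -65 to 105, y +-65 mm; x points to its back, z up; front (-x) faces roughly the robot. Barrel, cap and knob share one axis leaning 25 deg from vertical to the front: outward (-0.423, 0, 0.906) in this frame
- walnuts_grip (a point): centre of the lime-green round knob (56 mm dia, 45 mm long along the axis), on the axis, halfway along it; at (-0.033, 0, 0.210) m in the canister's frame. z points outward along the axis; turns with the knob. The knob ends 22.5 mm above this point (nothing above it) and meets the flat steel cap disc (100 mm dia, 18 mm thick) 22.5 mm below
- walnuts_cap (a joint): turn of the steel cap disc on the neck, rad; grows clockwise, seen from outside looking at the knob's top; hard stop at 2.6 = fully home, less = still unscrewed. Drag 0.07 N m. A black pointer on the disc meets the red mark on the neck (upper, rear side) when home; before that it is (2.6 - value) rad anticlockwise of it
- walnuts_clutch (a joint): slip of the lime-green knob on the cap disc, rad; 0 while they turn together, grows as the knob slips clockwise. The clutch slips smoothly at 0.35 N m, so as soon as the cap is home and the knob is turned on; turned back, the knob takes the cap along. A black stripe on the knob's top lines up with the cap's pointer until it slips
- mints: canister of mints (white balls) with white knob: glass barrel (120 mm dia) leaning forward in a wooden cradle, fixed to the counter. Origin: on the counter; cradle spans x -65 to 105, y +-65 mm; x points to its back, z up; front (-x) faces roughly the robot. Barrel, cap and knob share one axis leaning 25 deg from vertical to the front: outward (-0.423, 0, 0.906) in this frame
- mints_grip (a point): centre of the white round knob (56 mm dia, 45 mm long along the axis), on the axis, halfway along it; at (-0.033, 0, 0.210) m in the canister's frame. z points outward along the axis; turns with the knob. The knob ends 22.5 mm above this point (nothing above it) and meets the flat steel cap disc (100 mm dia, 18 mm thick) 22.5 mm below
- mints_cap (a joint): turn of the steel cap disc on the neck, rad; grows clockwise, seen from outside looking at the knob's top; hard stop at 2.6 = fully home, less = still unscrewed. Drag 0.07 N m. A black pointer on the disc meets the red mark on the neck (upper, rear side) when home; before that it is (2.6 - value) rad anticlockwise of it
- mints_clutch (a joint): slip of the white knob on the cap disc, rad; 0 while they turn together, grows as the knob slips clockwise. The clutch slips smoothly at 0.35 N m, so as soon as the cap is home and the knob is turned on; turned back, the knob takes the cap along. A black stripe on the knob's top lines up with the cap's pointer until it slips
- lime_tray: wooden tray 260 x 100 mm with four green limes in it, 60 mm tall in all, loose, to the robot's left; origin at its centre on the counter, x along its length
- mug: white mug, 80 mm diameter, 90 mm tall, loose, between the robot and the canisters; origin at the centre of its underside
- vase: blue ceramic vase, 84 mm diameter, 140 mm tall, loose, to the robot's right; origin at the centre of its underside
- scoop: spoon with wooden handle, 180 mm long, lying loose between the canisters; x along its length

How it is judged:
At the end, for the whole second after the job is handed in: The walnut canister's cap is home (cap joint above 2.5 of 2.6 rad), its clutch has slipped between 0.05 and 0.63 rad (a tenth of a turn), both are at rest; mug, vase, tray and spoon are within 30 mm of where they began (value of joint walnuts_cap above 2.5 rad and value of joint walnuts_clutch between 0.05 and 0.63 rad and velocity of joint walnuts_cap between -0.05 and 0.05 rad/s and velocity of joint walnuts_clutch between -0.05 and 0.05 rad/s and distance of each of lime_tray, mug, vase, scoop from where it was at the start of the episode below 0.03 m); the robot touches nothing.
It fails at once if the walnut canister's clutch slips on past a tenth of a turn (0.63 rad) (value of joint walnuts_clutch above 0.63 rad).
It fails at once if the mints canister, knob or cap included, is gripped or pushed (more than 3 N) (contact force between any of the fingers, the arm and mints above 3 N).
It fails at once if the mug, vase, lime tray or spoon is pushed more than 30 mm or the mug or vase tipped over (distance of any of lime_tray, mug, vase, scoop from where it was at the start of the episode above 0.03 m or angle between any of mug, vase's own z axis and vertical above 0.5 rad).
It also fails if it takes over 51 s, if anything falls off the work surface, if the arm or the gripper's body presses on something with over 40 N, if the wrist force passes 120 N, or if a joint passes its speed limit or range.

ROBOT

A 7-joint arm with a two-finger parallel gripper is mounted at the origin on the work surface. World frame = base frame: x ahead of the robot, y to its left, z up, the work surface at z = 0. Lengths are in m, angles in rad, forces in N, time in s.
With the tool pointing down it reaches from about 0.425 to 0.95 m from the base axis. Payload 4.7 kg.
Tool frame: the origin (TCP) lies midway between the tips of the shut fingers; the grasp point (between the pads) lies 19 mm behind it; z points along the fingers, y is the line along which they close (so a half turn about z gives the same grasp; the last joint's range is limited). The gripper opens to 85 mm and grips with 20 to 120 N. Pads are 22 mm wide; open, the fingers measure 114 mm over their backs; the gripper's body (76 mm by 85 mm) begins 54 mm behind the grasp point. The pads swing forward as they close: fully open they stand 13 mm farther back than shut.
Start: joints at [-1.32, 0.469, -0.049, 1.532, 0.024, 1.141, -0.082], TCP at [0.186, 0.649, 0.231] pointing down, gripper open.
Joint ranges: [-2.59, 2.59], [-0.33, 1.99], [-1.39, 1.29], [0.1, 2.45], [-1.04, 4.18], [0.21, 1.99], [-2.66, 2.66]. Speed limits (rad/s): [2.57, 2.57, 3.14, 3.14, 3.14, 3.14, 3.14].

INTERFACE

Orientations are given as a 3x3 rotation matrix whose columns are the frame's x, y, z axes.
In Python, from rig import arm, telemetry, viewer, finish_job, spotter gives the robot as it stands. Calls block until the motion is done:
- arm.movep(position, orientation): joint-space move of the TCP to a pose.
- arm.move_l(position, attitude=None, feed=0.15, until_force=None): straight line of the TCP; attitude=None keeps the orientation; feed is the mean speed in m/s. With until_force (N) it stops when the force on the tool has changed by that much, and returns True; else False.
- arm.move_joints(angles): joint-space move.
- arm.command_gripper(opening, newtons=None): finger opening in m; newtons is the grip in N (None keeps the last); returns when the fingers have stopped.
- arm.sleep(seconds).
- arm.inverse_kinematics(position, orientation): joint angles nearest the present ones, or None.
- telemetry.sense(): the state.
- viewer.camera(name): name is "scene" or "top"; returns (picture, depth): 480x640x3 uint8, red, green, blue; 480x640 float32, m along the optical axis (not along the pixel's ray), 0 where there is no reading.
- viewer.camera_params(name): a dict with "K" (3x3 intrinsics, pixels), "position" and "rotation" of the camera in the world. Camera axes: x right, y down, z forward; pixel columns grow to the right and rows downward; lengths in m; the calibration is good to about 2 mm. A picture is of the moment at which its call begins. camera_params takes no time and is no camera call.
A pose or a line that the arm cannot do raises arm.Unreachable and nothing moves.
- finish_job(): hands the job in; it is judged then, once.
Trained networks look in the newest picture that a camera, given by its name, has taken for a name from the list of things; names that differ only in an ending like _2 or _b are one class to them, and where a whole thing is asked for, a point or a joint stands for the part that bears it (a point fixed in the world has none). Each returns a list of dicts, best first, with "score" (0 to 1); they miss things now and then, are a little off and sometimes report something else, mostly with a low value. They report only what shows in the picture. A call takes as long as a camera call.
- spotter.spot_in(camera, name): "position" ([x, y, z] in m, in world coordinates, good to about 4 mm: the middle of the surface that is visible of it).
- spotter.regions_of(camera, name): "region" (480x640 bool, what is visible of it).
- spotter.tip_of(camera, name): "position" ([x, y, z] in m, in world coordinates, good to about 4 mm: a listed point, or the origin of a listed thing).
The state is a dict: "time_s": time; "joint_pos": joint angles; "qd": joint speeds; "joint_efforts": joint torques, N m; "position": TCP position; "tcp_rot": TCP orientation; "wrist_force": force on the tool from outside, world axes, zero at the start; "ft_torque": the same for the moment, N m; "finger_gap": finger opening in m; "gripper_force": force on a finger pad.
Only numpy, scipy, OpenCV 4.12 (cv2) and the standard library are available. Lean on these libraries where they do the work, as an engineer would, in place of code of your own. Each camera call takes 0.05 s, during which the arm holds its last target. There are 200 camera calls.

## Working session

There is one attempt and no reset: what is moved stays moved. The work goes in short steps, each a Python script; the robot and the scene stay as the last script left them, time stands still between calls to the robot, and variables do not carry over. Pictures are saved under pics/ and viewed, at most 10 in all, crops included, and the job is handed in when it is done.

```bash
mkdir -p pics; ls; python3 - <<'E'
from rig import arm, telemetry, viewer, spotter
import cv2,numpy as np
for c in ["scene","top"]:
    p,d=viewer.camera(c); cv2.imwrite(f"pics/{c}0.png",p[:,:,::-1])
    print(c,viewer.camera_params(c))
    for n in ["walnuts","walnuts_grip","mints_grip","mug","vase","lime_tray","scoop"]:
        print(c,n,[(np.round(r["position"],3),round(r["score"],2)) for r in spotter.tip_of(c,n)][:3])
print(telemetry.sense())
E
```

```text
pics
rig.py
scene {'K': array([[480.68294947,   0.        , 322.06896624],
       [  0.        , 480.68294947, 242.71648635],
       [  0.        ,   0.        ,   1.        ]]), 'position': array([ 1.09985042, -0.28274057,  1.06420999]), 'rotation': array([[ 0.44005426,  0.75394004, -0.48777728],
       [ 0.89788189, -0.36177402,  0.25085389],
       [ 0.01266364, -0.54835571, -0.8361493 ]])}
scene walnuts [(array([ 0.628,  0.19 , -0.   ]), 0.85)]
scene walnuts_grip [(array([0.595, 0.179, 0.209]), 0.73)]
scene mints_grip [(array([ 0.606, -0.18 ,  0.209]), 0.57), (array([ 0.604, -0.416, -0.003]), 0.57)]
scene mug [(array([ 0.429, -0.052, -0.001]), 0.81), (array([ 0.637, -0.179, -0.   ]), 0.17)]
scene vase [(array([ 0.604, -0.414, -0.001]), 0.66)]
scene lime_tray [(array([0.555, 0.39 , 0.002]), 0.82)]
scene scoop [(array([ 0.714,  0.017, -0.   ]), 0.87)]
top {'K': array([[552.91609847,   0.        , 317.36126235],
       [  0.        , 552.91609847, 247.1844667 ],
       [  0.        ,   0.        ,   1.        ]]), 'position': array([ 0.51631517, -0.00673337,  1.34082442]), 'rotation
[... 649 characters left out ...]
3]), 'qd': array([-0.00080537,  0.00062299,  0.00133356, -0.00094617, -0.00040572,
       -0.00128723, -0.00031139]), 'joint_efforts': array([-1.70558667e-05, -5.10101724e+01, -4.62301983e-02, -2.38004816e+01,
        1.09340731e-02,  6.93718775e-04, -1.55218788e-05]), 'position': array([0.18635651, 0.6487749 , 0.23134837]), 'tcp_rot': array([[-9.61123077e-01,  2.76120319e-01, -2.38722648e-05],
       [ 2.76120317e-01,  9.61123075e-01,  7.34269797e-05],
       [ 4.32188656e-05,  6.39807473e-05, -9.99999997e-01]]), 'wrist_force': array([ 0.75697124, -0.26471698, -0.09785349]), 'ft_torque': array([ 0.00691047, -0.03772688, -0.02502086]), 'gripper_force': 0.0, 'finger_gap': 0.08551637683712947}
```

```bash
cat > h.py <<'E'
import numpy as np, cv2
from rig import arm, telemetry, viewer, spotter, finish_job
def cloud(c,d):
    k=viewer.camera_params(c);K=k["K"];v,u=np.mgrid[:480,:640]
    P=np.dstack([(u-K[0,2])*d/K[0,0],(v-K[1,2])*d/K[1,1],d])
    return P@k["rotation"].T+k["position"]
def proj(c,X):
    k=viewer.camera_params(c);q=(np.asarray(X)-k["position"])@k["rotation"]@k["K"].T
    return q[...,:2]/q[...,2:]
E
python3 - <<'E'
from h import *
ims=[]
for c in ["scene","top"]:
    p,d=viewer.camera(c); W=cloud(c,d)
    u,v=proj(c,[0.6,0.18,0.2]).astype(int); print(c,u,v)
    s=80
    ims.append(cv2.resize(p[v-s:v+s,u-s:u+s,::-1],(400,400),interpolation=cv2.INTER_CUBIC))
    for n in ["walnuts_grip","walnuts_cap"]:
        r=spotter.regions_of(c,n)
        if not r: print("none",n);continue
        print(n,[(round(x["score"],2),x["region"].sum()) for x in r])
        m=r[0]["region"]&(d>0)
        P=W[m]; P=P[np.linalg.norm(P-[.6,.18,.2],axis=1)<.1]
        print(P.min(0),P.max(0))
        # ransac plane with normal near 25deg from vertical
        rng=np.random.default_rng(0);best=None
        for i in range(500):
            a=P[rng.choice(len(P),3,False)];nn=np.cross(a[1]-a[0],a[2]-a[0]);L=np.linalg.norm(nn)
            if L<1e-5: continue
            nn/=L; nn*=np.sign(nn[2])
            if abs(nn[2]-.906)>.1: continue
            k=abs((P-a[0])@nn)<.0015
            if best is None or k.sum()>best.sum(): best=k
        if best is None: print('noplane');continue
        Q=P[best];cc=Q.mean(0);nn=np.linalg.svd(Q-cc,full_matrices=False)[2][2];nn*=np.sign(nn[2])
        print(n,best.sum(),"centre",cc.round(4),"normal",nn.round(3),"yaw",np.arctan2(-nn[1],-nn[0]))
cv2.imwrite("pics/crop0.png",np.hstack(ims))
E
```

```text
scene 404 211
walnuts_grip [(0.62, np.int64(689))]
[0.5620193  0.15168688 0.17249798] [0.63066352 0.21771087 0.24381087]
walnuts_grip 208 centre [0.5901 0.1791 0.2325] normal [-0.391 -0.099  0.915] yaw 0.24711931733962497
walnuts_cap [(0.91, np.int64(1442))]
[0.56138708 0.13450558 0.16683495] [0.65816927 0.23365707 0.24381087]
walnuts_cap 332 centre [0.6189 0.1757 0.1952] normal [-0.4   -0.085  0.912] yaw 0.21022869876443234
top 240 234
walnuts_grip [(0.73, np.int64(752))]
[0.56289461 0.15036195 0.17883868] [0.62891512 0.21391836 0.24497139]
walnuts_grip 299 centre [0.5863 0.1778 0.2304] normal [-0.422 -0.063  0.905] yaw 0.1491979304503313
walnuts_cap [(0.79, np.int64(1734))]
[0.56086485 0.13298011 0.15766803] [0.65824671 0.23072611 0.24497139]
walnuts_cap 448 centre [0.6137 0.1794 0.1936] normal [-0.414 -0.09   0.906] yaw 0.21527806864486676
```

View pics/scene0.png

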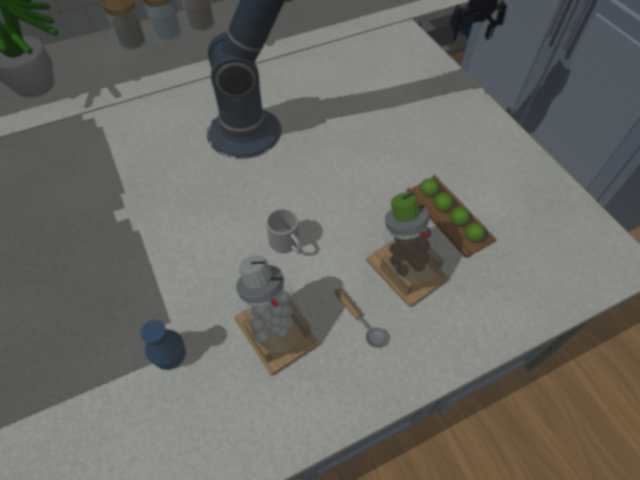

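View pics/crop0.png

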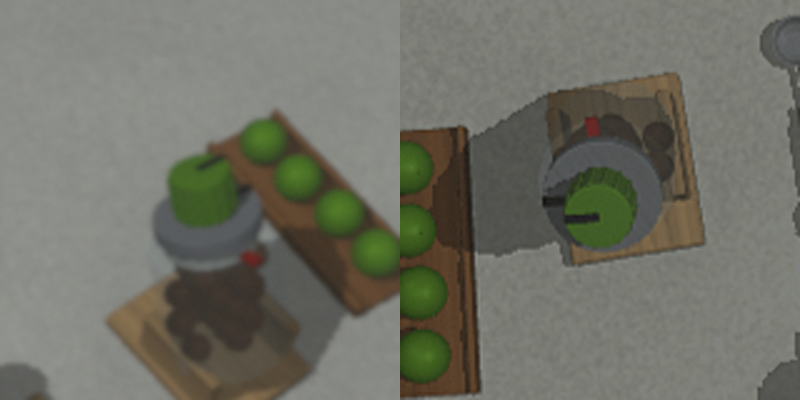

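The first picture shows the lime knob at (404,207), with the mints knob to the left at (257,270). In the top crop the pointer faces left (+y) and the red mark is at the rear, so about 1.5 rad remain. Next I check the inverse kinematics for a single long turn.

```bash
cat >> h.py <<'E'
YAW=0.19; A=np.array([-.423*np.cos(YAW),-.423*np.sin(YAW),.906]);A/=np.linalg.norm(A)
G=np.array([.596,.181,.210])
def R(phi):
    z=-A; y=np.cross(z,[1,0,0]);y/=np.linalg.norm(y);x=np.cross(y,z)
    c,s=np.cos(phi),np.sin(phi)
    return np.column_stack([c*x+s*y,-s*x+c*y,z])
E
python3 - <<'E'
from h import *
for f in np.arange(-3.1,3.2,.4):
    a=arm.inverse_kinematics(G+.12*A,R(f)); b=arm.inverse_kinematics(G-.013*A,R(f))
    print(round(f,2),None if a is None else a.round(2),None if b is None else b.round(2))
E
```

```text
-3.1 [-0.85  0.02  0.43  1.99  0.14  0.72  1.  ] [-0.61  0.25  0.24  2.02  0.05  0.44  1.08]
-2.7 [-0.88  0.01  0.46  1.99  0.14  0.72  0.6 ] [-0.67  0.26  0.31  2.03  0.01  0.44  0.72]
-2.3 [-0.89  0.01  0.47  1.99  0.14  0.72  0.2 ] [-0.71  0.26  0.37  2.03 -0.03  0.44  0.36]
-1.9 [-0.89  0.01  0.47  1.99  0.14  0.72 -0.2 ] [-0.76  0.26  0.42  2.03 -0.07  0.44 -0.01]
-1.5 [-0.88  0.01  0.46  1.99  0.14  0.72 -0.6 ] [-0.79  0.27  0.46  2.03 -0.09  0.44 -0.38]
-1.1 [-0.85  0.02  0.43  1.99  0.14  0.72 -1.  ] [-0.81  0.27  0.49  2.03 -0.12  0.44 -0.76]
-0.7 [-0.83  0.02  0.4   1.99  0.14  0.72 -1.4 ] [-0.83  0.27  0.51  2.03 -0.14  0.44 -1.14]
-0.3 [-0.87  0.01  0.44  1.99  0.14  0.72 -1.8 ] [-0.86  0.27  0.54  2.04 -0.16  0.44 -1.52]
0.1 [-0.78  0.02  0.36  1.99  0.14  0.72 -2.2 ] [-0.89  0.28  0.58  2.04 -0.19  0.44 -1.89]
0.5 [-1.12  0.    0.71  2.    0.14  0.72 -2.59] [-1.27  0.43  1.13  2.05 -0.73  0.55 -1.79]
0.9 None [-1.27  0.43  1.13  2.05 -0.73  0.55 -2.19]
1.3 None [ 0.5   0.51 -1.17  1.97  0.98  0.75  2.19]
1.7 [-0.62  0.02  0.19  1.98  0.15  0.72  2.48] [-0.36  0.26 -0.05  2.01  0.24  0.46  2.39]
2.1 [-0.67  0.02  0.24  1.98  0.14  0.72  2.08] [-0.43  0.25  0.03  2.01  0.19  0.46  2.04]
2.5 [-0.74  0.02  0.32  1.99  0.14  0.72  1.68] [-0.52  0.25  0.13  2.02  0.12  0.45  1.7 ]
2.9 [-0.82  0.02  0.4   1.99  0.14  0.72  1.28] [-0.57  0.25  0.2   2.02  0.08  0.45  1.33]
```

```bash
python3 - <<'E'
from h import *
s=telemetry.sense()
arm.move_l(s["position"]+[0,0,.15],feed=.25)
f=2.9
arm.movep(G+.12*A,R(f))
print(telemetry.sense()["joint_pos"].round(3))
w0=telemetry.sense(); 
arm.move_l(G-.013*A,feed=.1,until_force=10)
s=telemetry.sense(); print("at",s["position"].round(4),(G-.013*A).round(4),(s["wrist_force"]-w0["wrist_force"]).round(2))
arm.command_gripper(.05,30)
t=telemetry.sense();print("gap",t["finger_gap"],t["gripper_force"],"F tool",(s["tcp_rot"].T@(t["wrist_force"]-s["wrist_force"])).round(2),"M tool",(s["tcp_rot"].T@(t["ft_torque"]-s["ft_torque"])).round(3),t["time_s"],t["joint_pos"].round(3))
p,d=viewer.camera("scene"); cv2.imwrite("pics/g1.png",cv2.resize(p[120:320,300:500,::-1],(600,600)))
E
```

```text
[-0.819  0.017  0.395  1.988  0.14   0.716  1.283]
at [0.6016 0.1821 0.1989] [0.6014 0.182  0.1982] [ 0.62 -0.75 -0.85]
gap 0.05570861282913812 30.897157788276672 F tool [ 0.36  1.54 -6.48] M tool [0.001 0.286 0.048] 5.8583 [-0.721  0.259  0.376  2.028 -0.036  0.442  1.445]
```

View pics/g1.png

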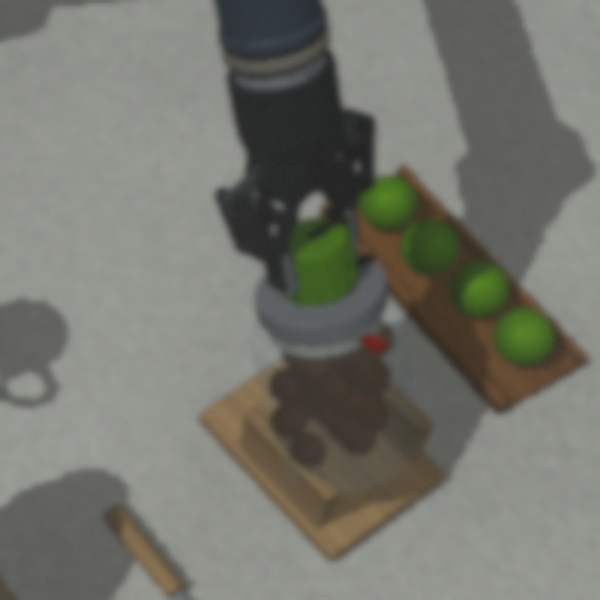

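The pads straddle the green knob squarely at (325,265), above the disc. I'll turn it clockwise (q7 decreasing) in steps and watch the axial moment.

```bash
cat >> h.py <<'E'
def mz():
    s=telemetry.sense(); return s["tcp_rot"][:,2]@s["ft_torque"]
def turn(n,step,lim):
    for i in range(n):
        q=telemetry.sense()["joint_pos"] if i==0 else q
        q=np.array(q); q[6]-=step; arm.move_joints(q); m=mz(); s=telemetry.sense()
        print(round(q[6],3),round(s["joint_pos"][6],3),"M",round(m,3),"F",round(np.linalg.norm(s["wrist_force"]),1),"t",round(s["time_s"],2))
        if abs(m)>lim: return True
    return False
E
python3 - <<'E'
from h import *
arm.command_gripper(.05,70); s=telemetry.sense(); print(mz(),s["finger_gap"],s["gripper_force"])
turn(11,.1,.22)
E
```

```text
0.04768231681499285 0.054516983023465845 71.72804117202759
1.345 1.347 M 0.06 F 5.0 t 6.38
1.245 1.249 M 0.095 F 3.9 t 6.62
1.145 1.149 M 0.123 F 6.4 t 6.88
1.045 1.05 M 0.03 F 6.0 t 7.12
0.945 0.95 M 0.044 F 6.5 t 7.38
0.845 0.85 M 0.05 F 7.3 t 7.62
0.745 0.75 M 0.057 F 6.5 t 7.88
0.645 0.65 M 0.095 F 6.7 t 8.12
0.545 0.55 M 0.084 F 6.5 t 8.38
0.445 0.45 M 0.068 F 6.7 t 8.62
0.345 0.35 M 0.068 F 6.7 t 8.88
```

```bash
python3 - <<'E'
from h import *
p,d=viewer.camera("scene"); a=cv2.resize(p[160:260,350:450,::-1],(400,400),interpolation=cv2.INTER_CUBIC)
p,d=viewer.camera("top"); u,v=proj("top",[.6,.18,.2]).astype(int);b=cv2.resize(p[v-50:v+50,u-50:u+50,::-1],(400,400),interpolation=cv2.INTER_CUBIC)
cv2.imwrite("pics/g2.png",np.hstack([a,b]))
E
```

```text
(no output)
```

View pics/g2.png

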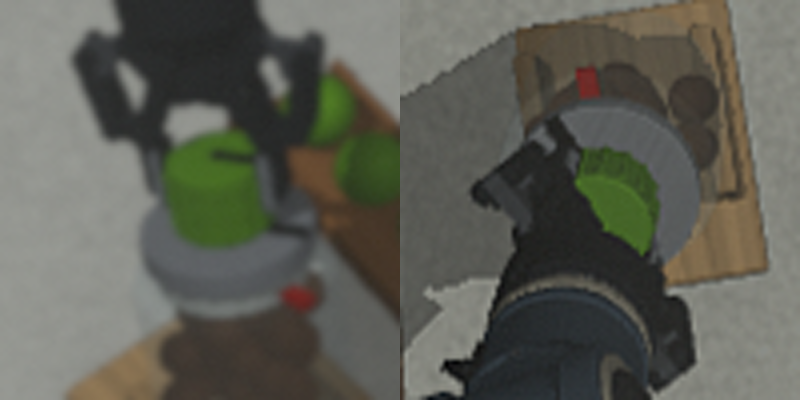

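```bash
cat >> h.py <<'E'
def ang(c,px,h):
    k=viewer.camera_params(c); r=k["rotation"]@np.linalg.solve(k["K"],[px[0],px[1],1]); P0=G+h*A
    X=k["position"]+r*((P0-k["position"])@A)/(r@A)-P0
    rear=np.array([np.cos(YAW),np.sin(YAW),0]);rear-=rear@A*A;rear/=np.linalg.norm(rear)
    left=np.cross(A,rear)
    return np.round(np.arctan2(X@left,X@rear),3),np.round(np.linalg.norm(X),4)  # anticlockwise of rear
E
python3 - <<'E'
from h import *
print("init ptr",ang("scene",(422,206),-.0225),ang("top",(221.2,234.4),-.0225))
print("init stripe end",ang("scene",(324+228/2.5,131+155/2.5),.0225),ang("top",(160+168/2.5,154+218/2.5),.0225))
print("now ptr",ang("scene",(422.5,217.5),-.0225),"stripe",ang("scene",(350+258/4,160+161/4),.0225))
print("red",ang("top",(160+193/2.5,154+127/2.5),-.05),ang("scene",(425,234),-.05))
E
```

```text
init ptr (np.float64(1.503), np.float64(0.048)) (np.float64(1.502), np.float64(0.04))
init stripe end (np.float64(1.393), np.float64(0.0328)) (np.float64(1.498), np.float64(0.0227))
now ptr (np.float64(0.423), np.float64(0.0406)) stripe (np.float64(0.405), np.float64(0.0282))
red (np.float64(-0.046), np.float64(0.0524)) (np.float64(0.014), np.float64(0.0564))
```

The pointer has come from 1.50 to 0.42 rad short of the mark, which matches the turn, so the pads aren't slipping. Now fine steps until the moment jumps.

```bash
python3 - <<'E'
from h import *
print(turn(16,.04,.25))
E
```

```text
0.31 0.314 M -0.005 F 5.9 t 9.22
0.27 0.273 M 0.054 F 6.0 t 9.47
0.23 0.232 M 0.038 F 6.5 t 9.72
0.19 0.192 M 0.03 F 5.4 t 9.97
0.15 0.152 M 0.084 F 6.3 t 10.22
0.11 0.112 M 0.079 F 5.8 t 10.47
0.07 0.071 M 0.019 F 7.0 t 10.72
0.03 0.031 M 0.055 F 5.8 t 10.97
-0.01 -0.009 M 0.107 F 6.9 t 11.22
-0.05 -0.049 M 0.075 F 7.0 t 11.47
-0.09 -0.089 M 0.054 F 6.7 t 11.72
-0.13 -0.129 M 0.114 F 6.3 t 11.97
-0.17 -0.169 M 0.08 F 6.3 t 12.22
-0.21 -0.209 M 0.048 F 6.1 t 12.47
-0.25 -0.249 M 0.122 F 6.5 t 12.72
-0.29 -0.29 M 0.035 F 5.7 t 12.97
False
```

No jump, though home should have come at about q7 = -0.07. I'll look before turning further.

```bash
python3 - <<'E'
from h import *
p,d=viewer.camera("scene"); a=cv2.resize(p[170:250,360:440,::-1],(600,600),interpolation=cv2.INTER_CUBIC)
cv2.imwrite("pics/g3.png",a)
E
```

```text
(no output)
```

View pics/g3.png

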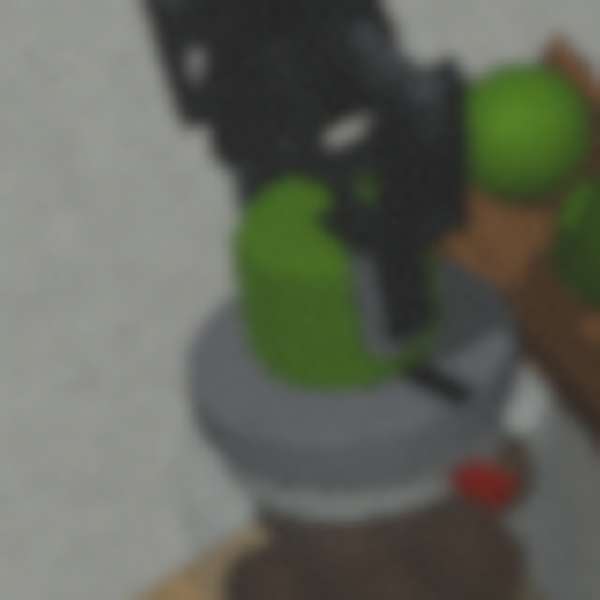

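```bash
python3 - <<'E'
from h import *
for x in [(465,398),(440,385),(412,370)]: print(ang("scene",(360+x[0]/7.5,170+x[1]/7.5),-.0225))
s=telemetry.sense();print(mz(),s["finger_gap"],s["gripper_force"],s["position"].round(4),s["tcp_rot"].T@s["ft_torque"])
E
```

```text
(np.float64(0.026), np.float64(0.0513))
(np.float64(0.039), np.float64(0.0406))
(np.float64(0.071), np.float64(0.0284))
0.07715758151589854 0.05436135066988168 75.27423620223999 [0.6013 0.1824 0.1991] [ 0.64910485 -0.05655615  0.07715758]
```

The pointer is on the mark, so the cap is home, and the turn total implies about 0.2 rad of slip. I'll release, back off along the axis and check the stripe.

```bash
python3 - <<'E'
from h import *
arm.command_gripper(.085,20); arm.move_l(G+.12*A,feed=.1)
arm.move_l(np.array([.42,.35,.42]),feed=.25)
print(telemetry.sense()["time_s"])
ims=[]
for c in ["scene","top"]:
    p,d=viewer.camera(c); u,v=(404,210) if c=="scene" else (240,234); print(c,u,v)
    ims.append(cv2.resize(p[v-40:v+40,u-40:u+40,::-1],(400,400),interpolation=cv2.INTER_CUBIC))
cv2.imwrite("pics/g4.png",np.hstack(ims))
E
```

```text
16.0333
scene 404 210
top 240 234
```

View pics/g4.png

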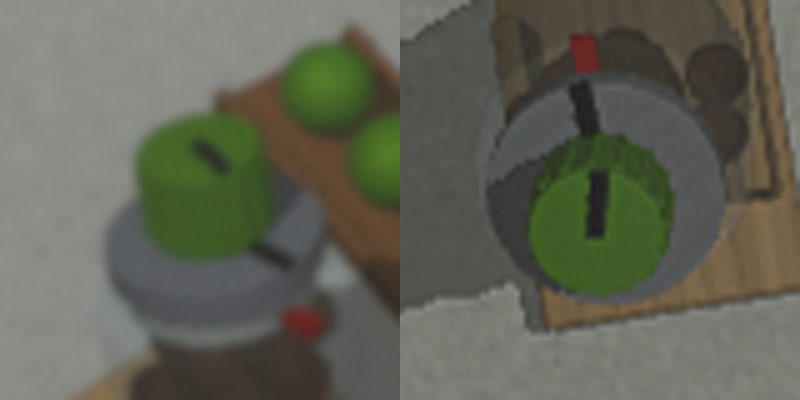

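```bash
python3 - <<'E'
from h import *
def d(c,a,b,h,o):
    k=viewer.camera_params(c);P=[]
    for px in (a,b):
        r=k["rotation"]@np.linalg.solve(k["K"],[o[0]+px[0]/5,o[1]+px[1]/5,1]);P.append(k["position"]+r*((G+h*A-k["position"])@A)/(r@A))
    X=P[1]-P[0]; rear=np.array([np.cos(YAW),np.sin(YAW),0]);rear-=rear@A*A;rear/=np.linalg.norm(rear)
    return round(np.arctan2(X@np.cross(A,rear),X@rear),3)
print("top stripe",d("top",(196,236),(199,172),.0225,(200,194)),"ptr",d("top",(190,133),(179,83),-.0225,(200,194)))
print("scene stripe",d("scene",(200,145),(226,168),.0225,(364,170)),"ptr",d("scene",(255,244),(289,265),-.0225,(364,170)))
for c in("top","scene"):
    for n in ["mug","vase","lime_tray","scoop"]: print(n,[r["position"].round(3) if hasattr(r["position"],"round") else r["position"] for r in spotter.tip_of(c,n)][:1])
E
```

```text
top stripe -0.253 ptr -0.005
scene stripe -0.253 ptr -0.095
mug [[0.4285, -0.0493, -0.0038]]
vase [[0.5991, -0.4115, 0.0007]]
lime_tray [[0.5483, 0.3829, -0.0009]]
scoop [[0.7073, 0.0198, -0.0027]]
mug [[0.4317, -0.0529, -0.0008]]
vase [[0.6062, -0.414, 0.0006]]
lime_tray [[0.5558, 0.3862, 0.0009]]
scoop [[0.714, 0.0188, 0.0003]]
```

The pointer is on the red mark, and the stripe is about 0.2 rad (0.16–0.25) clockwise of it, which is within the window. The other things haven't moved and the arm is clear, so I'm handing in.

```bash
python3 -c "
from rig import finish_job
print(finish_job())"
```

```text
the job is handed in; nothing more can be done
None
```

The walnut canister is screwed fully home, with its pointer on the red mark and the clutch slipped by about 0.2 rad as measured in the pictures; the knob is released, nothing else was disturbed, and the job is handed in (no verdict was returned).

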